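Heft the slide cases and stack the two heavier ones on the carrier plate

ROBOT

A 6-joint arm with a two-finger parallel gripper is mounted at the origin on the work surface. World frame = base frame: x ahead of the robot, y to its left, z up, the work surface at z = 0. Lengths are in m, angles in rad, forces in N, time in s.
With the tool pointing down it reaches from about 0.325 to 0.775 m from the base axis. Payload 9.3 kg.
Tool frame: the origin (TCP) lies between the finger pads; the fingertips stand 19 mm ahead of it and the grasp point (between the pads) is the TCP (env.nose_length is the z of the fingertips in the tool frame, in m); z points along the fingers, y is the line along which they close (so a half turn about z gives the same grasp; the last joint's range is limited). The gripper opens to 85 mm and grips with 20 to 120 N. Pads are 22 mm wide; open, the fingers measure 114 mm over their backs; the gripper's body (76 mm by 85 mm) begins 54 mm behind the grasp point. The pads swing forward as they close: fully open they stand 13 mm farther back than shut.
Start: joints at [0.987, 0.259, 0.021, 1.334, 0, 1.418], TCP at [0.23, 0.5, 0.25] pointing down, gripper open.
Joint ranges: [-3.04, 3.04], [-0.91, 1.82], [-1.04, 1.36], [-1.92, 1.95], [-1.52, 1.45], [-3.14, 3.14]. Speed limits (rad/s): [2.22, 2.22, 2.79, 3.14, 3.14, 3.14].

INTERFACE

Orientations are given as a rotation vector (axis times angle).
In Python, from workcell import env, camera, calibration, spot_in, regions_of, pinpoint gives the robot as it stands.
- The arm moves only by the tool apply_moves, never from a script. Its arguments are lists of equal length, an entry for each row: "offset": the shift along the world's x, y, z in mm, a list of three; "dr": the turn, a rotation vector about the world's x, y, z in degrees, a list of three. In form: {"offset": [[tx, ty, tz], ...], "dr": [[rx, ry, rz], ...]}. A call has 1 to 12 rows; each row is the pose to reach, as a shift and turn from the pose commanded when the call began; what a row does not reach only later rows make up. A row lasts 1/8 s, in which the tool goes at most 62.5 mm and 10.7 degrees, less where a joint would pass 70% of its speed; a pose out of reach is approached as far as the arm can. A call with a gripper value outside its range is refused whole. "fingers" is the opening, from 0 (shut) to 1 (fully open), set as the call begins (left out, the last holds). The fingers move at their own pace and stop on an object; "force" is the grip in N (left out, the last holds). Time passes only in rows, so rows that repeat a pose let the fingers close. It gives the time, the measured TCP pose, the force, the opening and the grip force at its end, in the units of the state.
- env.observe(): the state, without advancing time (a new reading comes with each control period).
- camera(name): name is "scene" or "top" or "wrist"; returns (picture, depth): 420x560x3 uint8, blue, green, red; 420x560 float32, m along the optical axis (not along the pixel's ray), 0 where there is no reading.
- calibration(name): a dict with "K" (3x3 intrinsics, pixels), "origin" and "attitude" of the camera in the world. Camera axes: x right, y down, z forward; pixel columns grow to the right and rows downward; lengths in m; the calibration is good to about 2 mm. A picture is of the moment at which its call begins: read the wrist's pose just before it. calibration takes no time and is no camera call; for the wrist camera it gives the pose at the moment of the call.
- env.close_job(): hands the job in; it is judged then, once.
Trained networks look in the newest picture that a camera, given by its name, has taken for a name from the list of things; names that differ only in an ending like _2 or _b are one class to them, and where a whole thing is asked for, a point or a joint stands for the part that bears it (a point fixed in the world has none). Each returns a list of dicts, best first, with "conf" (0 to 1); they miss things now and then, are a little off and sometimes report something else, mostly with a low value. They report only what shows in the picture. A call takes as long as a camera call. They do not tell look-alikes from the thing itself.
- spot_in(name, camera): "box" ([left, top, width, height] in pixels, round what is visible of it).
- regions_of(name, camera): "region" (420x560 bool, what is visible of it) and "box" ([left, top, width, height] in pixels, round what is visible of it).
- pinpoint(name, camera): "pixel" ([column, row] in pixels: a listed point, or the origin of a listed thing).
The state is a dict: "t": time; "joint_pos": joint angles; "joint_velocities": joint speeds; "joint_torque": joint torques, N m; "ee_pos": TCP position; "eef_rot": TCP orientation; "force": force on the tool from outside, world axes, zero at the start; "moment": the same for the moment, N m; "width": finger opening in m; "grasp_force": force on a finger pad.
Only numpy, scipy, OpenCV 4.12 (cv2) and the standard library are available. Lean on these libraries where they do the work, as an engineer would, in place of code of your own. Each camera call takes 0.05 s, during which the arm holds its last target. There are 200 camera calls.

TASK

Lift each of the three identical grey slide cases clear of the bench in turn, starting with the one at the robot's left and ending with the one at its right, to feel how heavy it is, setting each down again (the last may go straight on if it is the heaviest). Then pack the carrier plate: the heaviest case first, lying flat and lengthwise, centred on the plate with equal gaps to the two end stops, and the second heaviest set squarely on top of it, edges flush. Set the cases down gently without dropping them, since they hold glass, leave the lightest one standing in its old place, do not disturb anything else on the bench, and let go of everything.

Things in the scene. Friction and masses are not known exactly. Their poses are not given: they have to be found in the camera images.
- case_left: sealed grey case with white lid, the one farthest to the robot's left (+y) of a row of three look-alikes. 110 long (x axis, roughly away from the robot at the start) x 60 wide (y axis) x 56 high, flat top and bottom; origin at the centre of its underside, z up. Grasp across the 60 mm width. The three weigh about 0.22, 0.47 and 0.80 kg (within 6 percent); which is which varies and cannot be seen.
- case_middle: sealed grey case with white lid, the one in the middle of a row of three look-alikes. 110 long (x axis, roughly away from the robot at the start) x 60 wide (y axis) x 56 high, flat top and bottom; origin at the centre of its underside, z up. Grasp across the 60 mm width. The three weigh about 0.22, 0.47 and 0.80 kg (within 6 percent); which is which varies and cannot be seen.
- case_right: sealed grey case with white lid, the one farthest to the robot's right (-y) of a row of three look-alikes. 110 long (x axis, roughly away from the robot at the start) x 60 wide (y axis) x 56 high, flat top and bottom; origin at the centre of its underside, z up. Grasp across the 60 mm width. The three weigh about 0.22, 0.47 and 0.80 kg (within 6 percent); which is which varies and cannot be seen.
- carrier: fixed aluminium carrier plate beyond the cases, 200 long (y axis) x 100 wide (x axis) x 12 thick, origin at the centre of its underside, z up. Near each end of its length stands a dark stop 12 thick, 70 wide, rising 25 above the plate; 150 clear between the stops, so a case centred lengthwise along y has 20 free at either end.
- carrier_mid (a point): the middle of the plate's top face, 12 mm above the bench, midway between the two stops; axes as the carrier's
- jar: bystander: small white jar with a red cap, 50 diameter, 62 high; origin at the centre of its underside; leave it alone
- beaker: bystander: glass beaker, 56 diameter, 65 high; origin at the centre of its underside; leave it alone
- water: bystander: clear water bottle, 64 diameter, 200 high; origin at the centre of its underside; leave it alone
- tip_box: bystander: blue pipette-tip box, 85 x 120 x 60 high; origin at the centre of its underside; leave it alone
- dish: bystander: flat clear round dish, 90 diameter, 16 high; origin at the centre of its underside; leave it alone
- can: bystander: amber jar, 60 diameter, 85 high; origin at the centre of its underside; leave it alone
- pipette: bystander: white pipette lying down, about 225 long, 22 high; origin at the centre of its underside; leave it alone
- timer: bystander: white bench timer, 70 x 70 x 30 high; origin at the centre of its underside; leave it alone
Things that resemble listed ones, but are neither listed nor needed, are in the scene too. What is shaped like the carrier but brown or orange is not meant.

How it is judged:
On the way, in this order (a step that is already met when the one before it is completed fails the run):
1. the left case has been lifted clear of the bench (at least 15 mm) (height (world z) of case_left above 0.015 m), for 0.2 s.
2. the middle case has been lifted clear of the bench (at least 15 mm) (height (world z) of case_middle above 0.015 m), for 0.2 s.
3. the right case has been lifted clear of the bench (at least 15 mm) (height (world z) of case_right above 0.015 m), for 0.2 s.
4. the heaviest case lies alone on the carrier plate, centred between the stops and released (((x of case_left in the frame of carrier_mid between -0.012 and 0.012 m and y of case_left in the frame of carrier_mid between -0.01 and 0.01 m and z of case_left in the frame of carrier_mid between -0.004 and 0.004 m and angle between the x axis of case_left and the y axis of carrier, either way round below 0.14 rad and angle between case_left's own z axis and vertical below 0.06 rad and linear speed of case_left below 0.02 m/s and angular speed of case_left below 0.2 rad/s and contact force between case_left and the fingers below 0.1 N and contact force between case_left and carrier above 6.3 N) or (x of case_middle in the frame of carrier_mid between -0.012 and 0.012 m and y of case_middle in the frame of carrier_mid between -0.01 and 0.01 m and z of case_middle in the frame of carrier_mid between -0.004 and 0.004 m and angle between the x axis of case_middle and the y axis of carrier, either way round below 0.14 rad and angle between case_middle's own z axis and vertical below 0.06 rad and linear speed of case_middle below 0.02 m/s and angular speed of case_middle below 0.2 rad/s and contact force between case_middle and the fingers below 0.1 N and contact force between case_middle and carrier above 6.3 N) or (x of case_right in the frame of carrier_mid between -0.012 and 0.012 m and y of case_right in the frame of carrier_mid between -0.01 and 0.01 m and z of case_right in the frame of carrier_mid between -0.004 and 0.004 m and angle between the x axis of case_right and the y axis of carrier, either way round below 0.14 rad and angle between case_right's own z axis and vertical below 0.06 rad and linear speed of case_right below 0.02 m/s and angular speed of case_right below 0.2 rad/s and contact force between case_right and the fingers below 0.1 N and contact force between case_right and carrier above 6.3 N)) and not (contact force between case_left and case_middle above 0.1 N) and not (contact force between case_left and case_right above 0.1 N) and not (contact force between case_middle and case_right above 0.1 N)), for 0.2 s.
At the end, for the whole second after the job is handed in: Heaviest case flat and lengthwise on the carrier plate, within 10 mm of midway between the stops, 12 mm of the centre line and 8 degrees; second heaviest flat on top of it within 12 mm and 8 degrees; lightest flat on the bench within 40 mm of its start; all released, at rest (((x of case_left in the frame of carrier_mid between -0.012 and 0.012 m and y of case_left in the frame of carrier_mid between -0.01 and 0.01 m and z of case_left in the frame of carrier_mid between -0.004 and 0.004 m and angle between the x axis of case_left and the y axis of carrier, either way round below 0.14 rad and angle between case_left's own z axis and vertical below 0.06 rad and contact force between case_left and carrier above 9.6 N) or (x of case_middle in the frame of carrier_mid between -0.012 and 0.012 m and y of case_middle in the frame of carrier_mid between -0.01 and 0.01 m and z of case_middle in the frame of carrier_mid between -0.004 and 0.004 m and angle between the x axis of case_middle and the y axis of carrier, either way round below 0.14 rad and angle between case_middle's own z axis and vertical below 0.06 rad and contact force between case_middle and carrier above 9.6 N) or (x of case_right in the frame of carrier_mid between -0.012 and 0.012 m and y of case_right in the frame of carrier_mid between -0.01 and 0.01 m and z of case_right in the frame of carrier_mid between -0.004 and 0.004 m and angle between the x axis of case_right and the y axis of carrier, either way round below 0.14 rad and angle between case_right's own z axis and vertical below 0.06 rad and contact force between case_right and carrier above 9.6 N)) and ((z of case_left in the frame of case_middle between 0.052 and 0.06 m and horizontal distance between case_left and case_middle below 0.012 m and angle between the x axis of case_left and the x axis of case_middle, either way round below 0.14 rad and contact force between case_left and case_middle between 3.4 and 6.2 N) or (z of case_left in the frame of case_right between 0.052 and 0.06 m and horizontal distance between case_left and case_right below 0.012 m and angle between the x axis of case_left and the x axis of case_right, either way round below 0.14 rad and contact force between case_left and case_right between 3.4 and 6.2 N) or (z of case_middle in the frame of case_left between 0.052 and 0.06 m and horizontal distance between case_middle and case_left below 0.012 m and angle between the x axis of case_middle and the x axis of case_left, either way round below 0.14 rad and contact force between case_middle and case_left between 3.4 and 6.2 N) or (z of case_middle in the frame of case_right between 0.052 and 0.06 m and horizontal distance between case_middle and case_right below 0.012 m and angle between the x axis of case_middle and the x axis of case_right, either way round below 0.14 rad and contact force between case_middle and case_right between 3.4 and 6.2 N) or (z of case_right in the frame of case_left between 0.052 and 0.06 m and horizontal distance between case_right and case_left below 0.012 m and angle between the x axis of case_right and the x axis of case_left, either way round below 0.14 rad and contact force between case_right and case_left between 3.4 and 6.2 N) or (z of case_right in the frame of case_middle between 0.052 and 0.06 m and horizontal distance between case_right and case_middle below 0.012 m and angle between the x axis of case_right and the x axis of case_middle, either way round below 0.14 rad and contact force between case_right and case_middle between 3.4 and 6.2 N)) and ((distance of case_left from where it was at the start of the episode below 0.04 m and height (world z) of case_left below 0.005 m) or (distance of case_middle from where it was at the start of the episode below 0.04 m and height (world z) of case_middle below 0.005 m) or (distance of case_right from where it was at the start of the episode below 0.04 m and height (world z) of case_right below 0.005 m)) and angle between each of case_left, case_middle, case_right's own z axis and vertical below 0.06 rad and linear speed of each of case_left, case_middle, case_right below 0.02 m/s and angular speed of each of case_left, case_middle, case_right below 0.2 rad/s); the robot touches nothing.
It fails at once if a case is slammed down on the carrier plate or on another case (over 100 N) (contact force between any of case_left, case_middle, case_right and carrier above 100 N or contact force between case_left and case_middle above 100 N or contact force between any of case_left, case_middle and case_right above 100 N).
It fails at once if a case is dropped (falls free, faster than 0.4 m/s, as after some 8 mm) ((contact force between case_left and the fingers below 0.1 N and linear speed of case_left above 0.4 m/s) or (contact force between case_middle and the fingers below 0.1 N and linear speed of case_middle above 0.4 m/s) or (contact force between case_right and the fingers below 0.1 N and linear speed of case_right above 0.4 m/s)).
It fails at once if a bystander is moved by more than 30 mm (distance of any of jar, beaker, water, tip_box, dish, can, pipette, timer from where it was at the start of the episode above 0.03 m).
It also fails if it takes over 72 s, if anything falls off the work surface, if the arm or the gripper's body presses on something with over 40 N, if the wrist force passes 120 N, or if a joint passes its speed limit or range.

## Working session

There is one attempt and no reset: what is moved stays moved. The work goes in short steps, Python scripts to look and compute and a tool call to move; the robot and the scene stay as the last step left them, time stands still between calls to the robot, and variables do not carry over. Pictures are saved under pics/ and viewed, at most 10 in all, crops included, and the job is handed in when it is done.

Besides the shell and the picture viewer there is one more tool, called after "Call:" as a command line: name --argument value ..., lists and objects as JSON in quotes. apply_moves: Moves the arm, as the interface text tells. Its arguments: {"type":"object","properties":{"offset":{"type":"array","items":{"type":"array","items":{"type":"number"}}},"dr":{"type":"array","items":{"type":"array","items":{"type":"number"}}},"fingers":{"type":"number"},"force":{"type":"number"}},"required":["offset","dr"]}

```bash
mkdir -p pics
cat > h.py <<'E'
import numpy as np, cv2
from workcell import env, camera, calibration, spot_in, regions_of, pinpoint
def pts(name, depth, mask=None):
    c=calibration(name); K=np.array(c["K"]); 
    v,u=np.nonzero((depth>0) if mask is None else (mask&(depth>0)))
    d=depth[v,u]; p=np.stack([(u-K[0,2])/K[0,0]*d,(v-K[1,2])/K[1,1]*d,d],1)
    R=np.array(c["attitude"]); 
    if R.shape!=(3,3): R=cv2.Rodrigues(R.astype(float))[0]
    return p@R.T+np.array(c["origin"]),u,v
E
python3 - <<'E'
from h import *
o=env.observe(); print({k:np.round(v,3).tolist() for k,v in o.items()})
print(calibration("top"))
for n in["top","scene"]:
    im,d=camera(n); cv2.imwrite(f"pics/{n}.png",im); np.save(n+".npy",d)
    for t in["case_left","carrier"]:
        for r in regions_of(t,n):
            P,u,v=pts(n,d,r["region"])
            print(n,t,round(r["conf"],2),r["box"],np.round(np.percentile(P,[2,50,98],axis=0),3).tolist())
E
```

```text
{'t': 0.0, 'joint_pos': [0.987, 0.259, 0.021, 1.334, -0.0, 1.418], 'joint_velocities': [0.0, 0.001, 0.0, 0.0, -0.0, 0.001], 'joint_torque': [-0.0, -55.565, 34.453, 0.014, -0.0, -0.0], 'ee_pos': [0.23, 0.5, 0.25], 'eef_rot': [-0.671, -3.069, 0.002], 'force': [0.502, -0.787, 0.206], 'moment': [0.007, 0.008, 0.043], 'grasp_force': 0.0, 'width': 0.085}
{'K': array([[406.06585448,   0.        , 282.70902023],
       [  0.        , 406.06585448, 203.78246651],
       [  0.        ,   0.        ,   1.        ]]), 'origin': array([0.33133176, 0.01225764, 1.07515674]), 'attitude': array([-2.14242508,  2.14086621, -0.17642653])}
top case_left 0.67 [202.9, 194.2, 28.8, 46.0] [[0.405, 0.142, 0.014], [0.458, 0.172, 0.056], [0.512, 0.203, 0.06]]
top carrier 0.82 [372.9, 278.2, 86.7, 50.7] [[0.195, -0.417, 0.007], [0.247, -0.328, 0.012], [0.3, -0.233, 0.038]]
top carrier 0.65 [231.0, 141.1, 70.8, 34.3] [[0.577, -0.038, 0.005], [0.624, 0.056, 0.012], [0.674, 0.151, 0.038]]
top carrier 0.64 [126.1, 280.7, 78.0, 47.6] [[0.188, 0.214, 0.008], [0.238, 0.311, 0.012], [0.287, 0.402, 0.038]]
scene case_left 0.93 [323.2, 192.0, 26.0, 44.9] [[0.407, 0.143, 0.002], [0.479, 0.173, 0.055], [0.517, 0.203, 0.059]]
scene carrier 0.82 [245.6, 237.4, 76.4, 42.9] [[0.581, -0.04, 0.004], [0.633, 0.058, 0.012], [0.677, 0.152, 0.038]]
scene carrier 0.67 [361.9, 150.7, 67.9, 37.5] [[0.189, 0.215, 0.001], [0.246, 0.311, 0.012], [0.291, 0.406, 0.038]]
scene carrier 0.63 [170.1, 114.2, 62.2, 32.8] [[0.198, -0.419, 0.002], [0.256, -0.33, 0.012], [0.304, -0.234, 0.038]]
```

View pics/top.png

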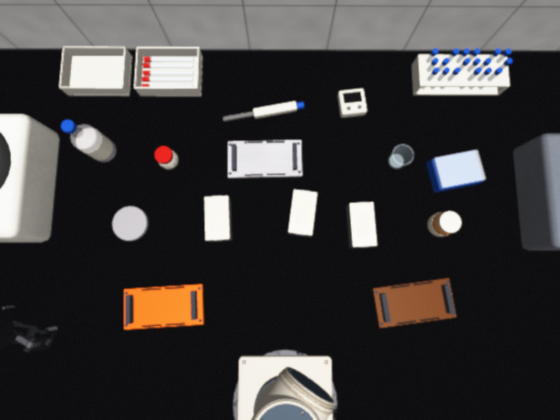

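View pics/scene.png

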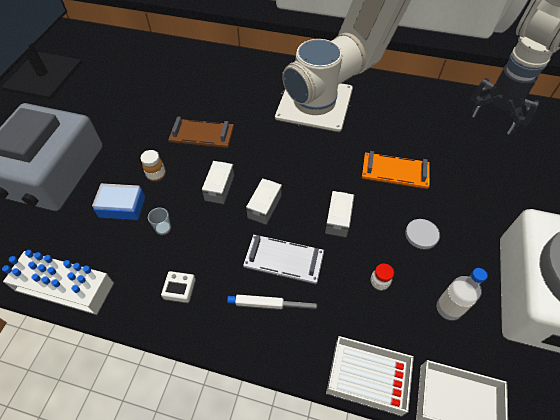

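The top view shows three white-lidded cases at about (217,217) left, (303,212) middle and (362,225) right. There are three carrier shapes: aluminium at (265,158), orange at (163,306) and brown at (415,303). The aluminium one fits: it isn't orange or brown, and it lies beyond the cases. Next I'll measure poses and confirm with a crop.

```bash
cat > m.py <<'E'
from h import *
def tops(name,zlo,zhi,box,im,d,bright=90):
    P,u,v=pts(name,d)
    g=im[v,u].min(1)
    m=(P[:,2]>zlo)&(P[:,2]<zhi)&(g>bright)&(P[:,0]>box[0])&(P[:,0]<box[1])&(P[:,1]>box[2])&(P[:,1]<box[3])
    Q=P[m]; r=cv2.minAreaRect((Q[:,:2]*1000).astype(np.float32))
    b=cv2.boxPoints(r); e=b[1]-b[0]; f=b[2]-b[1]
    l=e if np.linalg.norm(e)>np.linalg.norm(f) else f
    a=np.degrees(np.arctan2(l[1],l[0])); a=(a+90)%180-90
    return len(Q),np.round(r[0],1),np.round(sorted(r[1]),1),round(a,1),round(Q[:,2].mean()*1000,1)
E
python3 - <<'E'
from m import *
B=dict(L=(.36,.55,.11,.24),M=(.36,.56,-.08,.04),R=(.34,.53,-.22,-.1))
for n in["top","scene"]:
    im=cv2.imread(f"pics/{n}.png"); d=np.load(n+".npy")
    for k,b in B.items(): print(n,k,tops(n,.048,.066,b,im,d))
    print(n,"carrier",tops(n,.004,.02,(.55,.70,-.08,.2),im,d,100))
    # stops: dark, high
    P,u,v=pts(n,d)
    for y0,y1 in((-.06,.03),(.08,.17)):
        m=(P[:,2]>.029)&(P[:,2]<.046)&(P[:,0]>.56)&(P[:,0]<.7)&(P[:,1]>y0)&(P[:,1]<y1)
        r=cv2.minAreaRect((P[m][:,:2]*1000).astype(np.float32)); print(" stop",m.sum(),np.round(r[0],1),np.round(r[1],1),round(r[2],1),P[m].mean(0).round(4))
im=cv2.imread("pics/top.png")[120:255,190:390]; cv2.imwrite("pics/crop.png",cv2.resize(im,(800,540),interpolation=cv2.INTER_CUBIC))
E
```

```text
top L (1056, array([460.6, 173.9]), array([ 60.6, 113.4]), np.float32(3.4), np.float64(55.8))
top M (1034, array([474.4, -43.1]), array([ 60.1, 112.9]), np.float32(-7.8), np.float64(55.8))
top R (968, array([ 443.6, -191.7]), array([ 57.1, 112.5]), np.float32(0.8), np.float64(55.7))
top carrier (2356, array([626.8,  55.2]), array([100.4, 197.8]), np.float32(-88.9), np.float64(11.6))
 stop 122 [628.4 -23.8] [10.8 70.7] 89.8 [ 0.6303 -0.0242  0.0359]
 stop 135 [626.1 137.4] [72.3 11.5] 1.1 [0.6249 0.1372 0.0363]
scene L (743, array([460.3, 173.3]), array([ 59.9, 116. ]), np.float32(3.2), np.float64(55.9))
scene M (713, array([473.8, -43.6]), array([ 61.2, 116.9]), np.float32(-7.9), np.float64(55.8))
scene R (585, array([ 443.9, -191.6]), array([ 56.4, 116.4]), np.float32(0.0), np.float64(55.7))
scene carrier (2127, array([626.4,  56.4]), array([105.7, 201.1]), np.float32(-89.1), np.float64(11.8))
 stop 124 [629.1 -25.2] [72.2 13. ] 0.8 [ 0.631  -0.0248  0.0364]
 stop 117 [625.8 136.6] [72.7 12. ] 1.4 [0.6274 0.1366 0.0366]
```

View pics/crop.png

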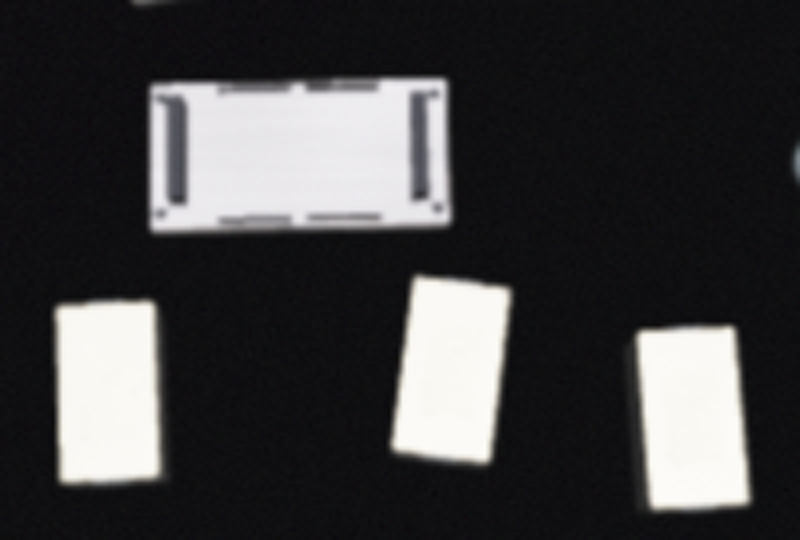

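The crop confirms the aluminium carrier and the three upright cases. Next I'll refine the angles with second moments.

Run:
```python
from m import *
B=dict(L=(.36,.55,.11,.24),M=(.36,.56,-.10,.03),R=(.34,.53,-.26,-.12))
for n in["top","scene"]:
    im=cv2.imread(f"pics/{n}.png"); d=np.load(n+".npy")
    P,u,v=pts(n,d); g=im[v,u].min(1)
    for k,b in B.items():
        m=(P[:,2]>.05)&(P[:,2]<.064)&(P[:,0]>b[0])&(P[:,0]<b[1])&(P[:,1]>b[2])&(P[:,1]<b[3])&(g>60)
        Q=P[m][:,:2]; w,V=np.linalg.eigh(np.cov(Q.T)); a=np.degrees(np.arctan2(V[1,1],V[0,1])); a=(a+90)%180-90
        print(n,k,m.sum(),Q.mean(0).round(4),np.sqrt(12*w).round(4),a.round(2))
print(env.observe()["t"])
```

```text
top L 1046 [0.4593 0.1739] [0.0602 0.1118] 2.82
top M 1028 [ 0.4738 -0.0432] [0.0597 0.1115] -7.85
top R 1058 [ 0.4432 -0.195 ] [0.0607 0.1116] 2.85
scene L 738 [0.4629 0.1736] [0.0602 0.1146] 3.39
scene M 710 [ 0.4772 -0.0435] [0.0617 0.1146] -7.88
scene R 639 [ 0.4466 -0.1954] [0.061  0.1152] 2.95
0.3
```

Call:
apply_moves --offset '[[23, -33, -10], [46, -65, -20], [69, -98, -30], [92, -130, -40], [115, -163, -50], [138, -196, -60], [161, -228, -70], [184, -261, -80], [207, -294, -90], [230, -326, -100], [230, -326, -100], [230, -326, -100]]' --dr '[[0, 0, 3], [0, 0, 6], [0, 0, 9], [0, 0, 12], [0, 0, 15], [0, 0, 18], [0, 0, 21], [0, 0, 24], [0, 0, 26], [0, 0, 26], [0, 0, 26], [0, 0, 26]]' --fingers 1 --force 80

```text
t: 1.8
ee_pos: [0.4595, 0.1738, 0.1503]
eef_rot: [0.035, -3.141, -0.0]
force: [-0.1, -0.4, -0.1]
width: 0.0855
grasp_force: 0.0
```

Call:
apply_moves --offset '[[1, 0, -20], [1, 0, -45], [1, 0, -70], [1, 0, -90], [1, 0, -105], [1, 0, -114], [1, 0, -114]]' --dr '[[0, 0, 1.7], [0, 0, 1.7], [0, 0, 1.7], [0, 0, 1.7], [0, 0, 1.7], [0, 0, 1.7], [0, 0, 1.7]]'

```text
t: 2.68
ee_pos: [0.4602, 0.1743, 0.0362]
eef_rot: [0.084, -3.14, 0.0]
force: [-1.3, 0.0, -0.0]
width: 0.0852
grasp_force: 0.0
```

Call:
apply_moves --offset '[[0, 0, 0], [0, 0, 0], [0, 0, 0], [0, 0, 0], [0, 0, 0], [0, 0, 0]]' --dr '[[0, 0, 0], [0, 0, 0], [0, 0, 0], [0, 0, 0], [0, 0, 0], [0, 0, 0]]' --fingers 0 --force 80

```text
t: 3.42
ee_pos: [0.4612, 0.1739, 0.0373]
eef_rot: [-0.083, 3.139, 0.001]
force: [-1.7, 1.3, 4.1]
width: 0.0592
grasp_force: 86.5
```

Call:
apply_moves --offset '[[0, 0, 5], [0, 0, 12], [0, 0, 20], [0, 0, 28], [0, 0, 30], [0, 0, 30], [0, 0, 30], [0, 0, 30], [0, 0, 30]]' --dr '[[0, 0, 0], [0, 0, 0], [0, 0, 0], [0, 0, 0], [0, 0, 0], [0, 0, 0], [0, 0, 0], [0, 0, 0], [0, 0, 0]]'

```text
t: 4.55
ee_pos: [0.4606, 0.1737, 0.0661]
eef_rot: [0.083, -3.14, 0.0]
force: [0.3, 0.2, -2.2]
width: 0.0591
grasp_force: 86.1
```

Run:
```python
from h import *
o=env.observe(); print(o["t"],o["ee_pos"],o["force"],o["moment"],o["width"])
im,d=camera("scene"); cv2.imwrite("pics/lift1.png",im)
print(env.observe()["force"])
```

```text
4.55 [0.46060497 0.17373576 0.06611498] [ 0.29611108  0.17098398 -2.19721686] [-0.05911324  0.0061971  -0.02067575] 0.05913003696476338
[-0.18307252 -0.4530677  -2.26875188]
```

The left case reads 2.2 N, so it is the lightest. I'm setting it back down.

Call:
apply_moves --offset '[[0, 0, -7], [0, 0, -15], [0, 0, -22], [0, 0, -26], [0, 0, -28], [0, 0, -29], [0, 0, -29], [0, 0, -29]]' --dr '[[0, 0, 0], [0, 0, 0], [0, 0, 0], [0, 0, 0], [0, 0, 0], [0, 0, 0], [0, 0, 0], [0, 0, 0]]'

```text
t: 5.6
ee_pos: [0.4608, 0.1737, 0.0374]
eef_rot: [-0.083, 3.14, 0.0]
force: [0.4, 0.2, -2.0]
width: 0.059
grasp_force: 86.2
```

Call:
apply_moves --offset '[[0, 0, 0], [0, 0, 0], [0, 0, 0], [0, 0, 0]]' --dr '[[0, 0, 0], [0, 0, 0], [0, 0, 0], [0, 0, 0]]' --fingers 1

```text
t: 6.1
ee_pos: [0.4607, 0.1738, 0.0373]
eef_rot: [-0.083, 3.14, 0.0]
force: [-0.5, -0.4, -0.1]
width: 0.0853
grasp_force: 0.0
```

Call:
apply_moves --offset '[[0, 0, 30], [0, 0, 70], [0, 0, 105], [3, -40, 105], [6, -90, 105], [9, -140, 105], [12, -185, 100], [13.5, -217, 75], [13.5, -217, 45], [13.5, -217, 18], [13.5, -217, 0], [13.5, -217, 0]]' --dr '[[0, 0, 0], [0, 0, 0], [0, 0, 0], [0, 0, -3], [0, 0, -6], [0, 0, -9], [0, 0, -10.9], [0, 0, -10.9], [0, 0, -10.9], [0, 0, -10.9], [0, 0, -10.9], [0, 0, -10.9]]'

```text
t: 7.6
ee_pos: [0.4734, -0.0431, 0.0363]
eef_rot: [-0.216, -3.132, -0.001]
force: [-1.0, 0.6, -0.2]
width: 0.0851
grasp_force: 0.0
```

Call:
apply_moves --offset '[[0, 0, 0], [0, 0, 0], [0, 0, 0], [0, 0, 0], [0, 0, 0]]' --dr '[[0, 0, 0], [0, 0, 0], [0, 0, 0], [0, 0, 0], [0, 0, 0]]' --fingers 0

```text
t: 8.22
ee_pos: [0.4748, -0.0435, 0.0386]
eef_rot: [0.216, 3.132, -0.001]
force: [-1.9, -1.4, 5.2]
width: 0.0591
grasp_force: 86.8
```

Call:
apply_moves --offset '[[0, 0, 5], [0, 0, 12], [0, 0, 20], [0, 0, 28], [0, 0, 30], [0, 0, 30], [0, 0, 30], [0, 0, 30], [0, 0, 30]]' --dr '[[0, 0, 0], [0, 0, 0], [0, 0, 0], [0, 0, 0], [0, 0, 0], [0, 0, 0], [0, 0, 0], [0, 0, 0], [0, 0, 0]]'

```text
t: 9.35
ee_pos: [0.4741, -0.0432, 0.0671]
eef_rot: [-0.216, -3.134, -0.0]
force: [0.0, 0.1, -4.7]
width: 0.0591
grasp_force: 86.7
```

The middle case reads 4.7 N, so it is the second heaviest. I'll set it down and go to the right case.

Call:
apply_moves --offset '[[0, 0, -7], [0, 0, -15], [0, 0, -22], [0, 0, -26], [0, 0, -28], [0, 0, -29], [0, 0, -29], [0, 0, -29]]' --dr '[[0, 0, 0], [0, 0, 0], [0, 0, 0], [0, 0, 0], [0, 0, 0], [0, 0, 0], [0, 0, 0], [0, 0, 0]]'

```text
t: 10.35
ee_pos: [0.4742, -0.0433, 0.0386]
eef_rot: [0.216, 3.134, -0.0]
force: [-2.9, -0.1, 1.8]
width: 0.059
grasp_force: 87.0
```

Call:
apply_moves --offset '[[0, 0, 0], [0, 0, 0], [0, 0, 0], [0, 0, 0]]' --dr '[[0, 0, 0], [0, 0, 0], [0, 0, 0], [0, 0, 0]]' --fingers 1

```text
t: 10.85
ee_pos: [0.4743, -0.0433, 0.0383]
eef_rot: [0.216, 3.134, -0.0]
force: [-1.0, 0.3, 0.9]
width: 0.0855
grasp_force: 0.0
```

Call:
apply_moves --offset '[[0, 0, 30], [0, 0, 70], [0, 0, 105], [-10, -40, 105], [-18, -80, 105], [-25, -120, 105], [-30, -152, 100], [-30, -152, 70], [-30, -152, 40], [-30, -152, 15], [-30, -152, -1], [-30, -152, -1]]' --dr '[[0, 0, 0], [0, 0, 0], [0, 0, 0], [0, 0, 3], [0, 0, 6], [0, 0, 9], [0, 0, 10.8], [0, 0, 10.8], [0, 0, 10.8], [0, 0, 10.8], [0, 0, 10.8], [0, 0, 10.8]]'

```text
t: 12.35
ee_pos: [0.4435, -0.1949, 0.0364]
eef_rot: [0.08, -3.139, -0.002]
force: [0.1, 0.1, -0.0]
width: 0.0855
grasp_force: 0.0
```

Call:
apply_moves --offset '[[0, 0, 0], [0, 0, 0], [0, 0, 0], [0, 0, 0], [0, 0, 0]]' --dr '[[0, 0, 0], [0, 0, 0], [0, 0, 0], [0, 0, 0], [0, 0, 0]]' --fingers 0 --force 100

```text
t: 12.98
ee_pos: [0.4448, -0.1959, 0.0386]
eef_rot: [-0.08, 3.139, -0.003]
force: [-1.8, -0.7, 6.2]
width: 0.0589
grasp_force: 108.7
```

Call:
apply_moves --offset '[[0, 0, 5], [0, 0, 15], [0, 0, 30], [0, 0, 50], [0, 0, 75], [0, 0, 100], [0, 0, 120], [0, 0, 130], [0, 0, 130], [0, 0, 130], [0, 0, 130], [0, 0, 130]]' --dr '[[0, 0, 0], [0, 0, 0], [0, 0, 0], [0, 0, 0], [0, 0, 0], [0, 0, 0], [0, 0, 0], [0, 0, 0], [0, 0, 0], [0, 0, 0], [0, 0, 0], [0, 0, 0]]'

```text
t: 14.48
ee_pos: [0.444, -0.1952, 0.1668]
eef_rot: [0.08, -3.14, -0.001]
force: [-0.4, 0.4, -7.0]
width: 0.0587
grasp_force: 109.0
```

Run:
```python
from h import *
o=env.observe(); print(o["t"],o["ee_pos"],o["eef_rot"],o["force"],o["moment"],o["width"])
for n in["top","scene"]:
    im,d=camera(n); np.save(n+"2.npy",d); cv2.imwrite(f"pics/{n}2.png",im)
    P,u,v=pts(n,d); g=im[v,u].min(1)
    for k,b in dict(R=(.36,.53,-.26,-.12)).items():
        for lo,hi in((.10,.145),(.146,.158)):
            m=(P[:,2]>lo)&(P[:,2]<hi)&(P[:,0]>b[0])&(P[:,0]<b[1])&(P[:,1]>b[2])&(P[:,1]<b[3])&(g>100)
            print(n,lo,m.sum(),np.percentile(P[m],[1,50,99],axis=0).round(4).tolist() if m.any() else "")
```

```text
14.475 [ 0.44404105 -0.1951726   0.16681652] [ 7.98957964e-02 -3.13986452e+00 -7.91754057e-04] [-0.43115225  0.37297898 -6.96511346] [-0.04639671 -0.06672799  0.00887419] 0.05872892538847216
top 0.1 0 
top 0.146 0 
scene 0.1 0 
scene 0.146 0
```

View pics/scene2.png

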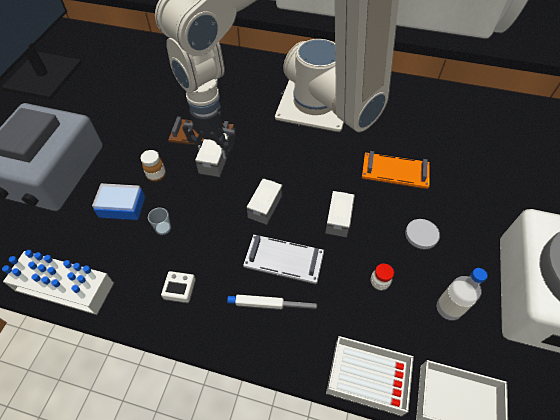

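The right case is held, at pixel (210,158), and reads about 7 N, so it is the heaviest. The other cases stand in place. I'll check how it sits in the hand from the saved depth.

Run:
```python
from h import *
for n in["top","scene"]:
    d=np.load(n+"2.npy"); im=cv2.imread(f"pics/{n}2.png")
    P,u,v=pts(n,d); g=im[v,u].min(1)
    m=(P[:,2]>.175)&(P[:,2]<.2)&(P[:,0]>.36)&(P[:,0]<.53)&(P[:,1]>-.24)&(P[:,1]<-.14)&(g>110)
    Q=P[m]; print(n,m.sum(),np.percentile(Q,[1,50,99],axis=0).round(4).tolist())
    for s in((.37,.42),(.46,.51)):
        q=Q[(Q[:,0]>s[0])&(Q[:,0]<s[1])]; print(s,len(q),q.mean(0).round(4) if len(q) else "")
```

```text
top 181 [[0.4248, -0.199, 0.1768], [0.4847, -0.1723, 0.1838], [0.4984, -0.1618, 0.1873]]
(0.37, 0.42) 0 
(0.46, 0.51) 171 [ 0.4845 -0.175   0.1835]
scene 488 [[0.3989, -0.2261, 0.1794], [0.4646, -0.1951, 0.1843], [0.4988, -0.1625, 0.1886]]
(0.37, 0.42) 12 [ 0.4003 -0.1749  0.184 ]
(0.46, 0.51) 274 [ 0.4806 -0.192   0.1842]
```

Call:
apply_moves --offset '[[5, 7, 0], [18, 24, 0], [36, 50, 0], [55, 76, 0], [75, 103, 0], [95, 131, 0], [115, 158, 0], [135, 186, 0], [153, 210, 0], [168, 231, 0], [178, 245, 0], [182.7, 251.4, 0]]' --dr '[[0, 0, 3], [0, 0, 9], [0, 0, 17], [0, 0, 26], [0, 0, 36], [0, 0, 46], [0, 0, 56], [0, 0, 65], [0, 0, 74], [0, 0, 81], [0, 0, 86], [0, 0, 88]]'

```text
t: 16.08
ee_pos: [0.6272, 0.0575, 0.1668]
eef_rot: [2.243, -2.199, -0.001]
force: [0.2, -0.3, -8.1]
width: 0.0589
grasp_force: 109.1
```

Call:
apply_moves --offset '[[0, 0, -5], [0, 0, -20], [0, 0, -40], [0, 0, -60], [0, 0, -78], [0, 0, -92], [0, 0, -98], [0, 0, -98], [0, 0, -98], [0, 0, -98]]' --dr '[[0, 0, 0], [0, 0, 0], [0, 0, 0], [0, 0, 0], [0, 0, 0], [0, 0, 0], [0, 0, 0], [0, 0, 0], [0, 0, 0], [0, 0, 0]]'

```text
t: 17.32
ee_pos: [0.6272, 0.0561, 0.0699]
eef_rot: [-2.239, 2.203, -0.001]
force: [-0.4, -0.1, -8.0]
width: 0.0586
grasp_force: 109.1
```

Run:
```python
from h import *
o=env.observe(); print(o["t"],o["ee_pos"],o["eef_rot"],o["force"],o["moment"],o["width"])
for n in["top","scene"]:
    im,d=camera(n); np.save(n+"3.npy",d); cv2.imwrite(f"pics/{n}3.png",im)
    P,u,v=pts(n,d); g=im[v,u].min(1)
    m=(P[:,2]>.075)&(P[:,2]<.098)&(P[:,0]>.585)&(P[:,0]<.67)&(P[:,1]>-.04)&(P[:,1]<.14)&(g>110)
    Q=P[m]; print(n,m.sum(),np.percentile(Q,[1,50,99],axis=0).round(4).tolist())
    for y0,y1 in((-.06,.0),(.11,.17)):
        m=(P[:,2]>.029)&(P[:,2]<.046)&(P[:,0]>.58)&(P[:,0]<.68)&(P[:,1]>y0)&(P[:,1]<y1)&(g<100)
        print(m.sum(),P[m].mean(0).round(4) if m.any() else "")
```

```text
17.325 [0.62720609 0.05614421 0.06990962] [-2.23867114e+00  2.20304121e+00 -1.31875016e-03] [-0.4251273  -0.07971343 -7.95844514] [-0.02041282 -0.01697299  0.00219786] 0.05861173111829825Traceback (most recent call last):
  File "<stdin>", line 7, in <module>
    return _quantile_unchecked(
        a, q, axis, out, overwrite_input, method, keepdims, weights)
    return _ureduce(a,
                    func=_quantile_ureduce_func,
    ...<5 lines>...
                    overwrite_input=overwrite_input,
                    method=method)
    r = func(a, **kwargs)
    result = _quantile(arr,
                       quantiles=q,
    ...<2 lines>...
                       out=out,
                       weights=wgt)
    slices_having_nans = np.isnan(arr[-1, ...])
                                  ~~~^^^^^^^^^
IndexError: index -1 is out of bounds for axis 0 with size 0
```

Run:
```python
from h import *
n="scene"
im,d=camera(n); np.save(n+"3.npy",d); cv2.imwrite(f"pics/{n}3.png",cv2.resize(im[190:310,210:370],(800,600),interpolation=cv2.INTER_CUBIC))
P,u,v=pts(n,d); g=im[v,u].min(1)
m=(P[:,2]>.078)&(P[:,2]<.096)&(P[:,0]>.585)&(P[:,0]<.67)&(P[:,1]>-.04)&(P[:,1]<.14)&(g>110)
Q=P[m]; print(n,m.sum(),np.percentile(Q,[1,50,99],axis=0).round(4).tolist())
for y0,y1 in((-.06,.0),(.11,.17)):
    m=(P[:,2]>.029)&(P[:,2]<.046)&(P[:,0]>.58)&(P[:,0]<.68)&(P[:,1]>y0)&(P[:,1]<y1)&(g<100)
    print(m.sum(),P[m].mean(0).round(4) if m.any() else "")
# front (far +x) face
m=(P[:,2]>.04)&(P[:,2]<.08)&(P[:,0]>.645)&(P[:,0]<.67)&(P[:,1]>-.02)&(P[:,1]<.13)
print(np.percentile(P[m],[1,50,99],axis=0).round(4).tolist())
```

```text
scene 619 [[0.597, 0.0008, 0.082], [0.6304, 0.0755, 0.087], [0.6579, 0.1108, 0.0915]]
102 [ 0.6299 -0.0239  0.0363]
97 [0.6291 0.1362 0.0368]
[[0.6525, 0.003, 0.0404], [0.6567, 0.0724, 0.0612], [0.6668, 0.1108, 0.0795]]
```

View pics/scene3.png

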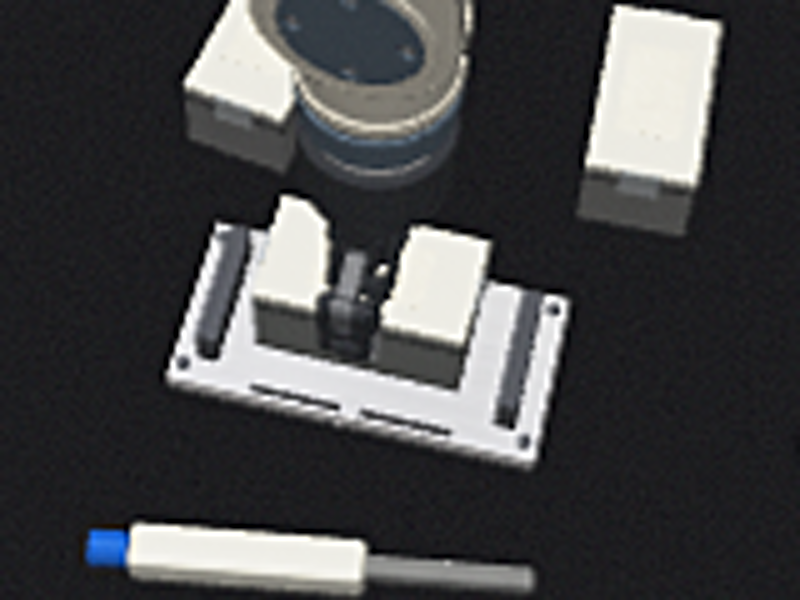

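The crop shows the held case above the aluminium plate at about (370,300), with even gaps to both stops. Its measured centre y is 55.9, against 56.2 for the stops' midpoint. Lowering now.

Call:
apply_moves --offset '[[0, 0, -4], [0, 0, -9], [0, 0, -13], [0, 0, -16], [0, 0, -17.5], [0, 0, -18.3], [0, 0, -18.8], [0, 0, -18.8], [0, 0, -18.8]]' --dr '[[0, 0, 0], [0, 0, 0], [0, 0, 0], [0, 0, 0], [0, 0, 0], [0, 0, 0], [0, 0, 0], [0, 0, 0], [0, 0, 0]]'

```text
t: 18.55
ee_pos: [0.6269, 0.0561, 0.0508]
eef_rot: [-2.239, 2.204, -0.0]
force: [-1.4, -0.8, -2.7]
width: 0.0587
grasp_force: 109.6
```

Contact is partly carrying the load, so I'll release and rise.

Call:
apply_moves --offset '[[0, 0, -0.4], [0, 0, -0.4], [0, 0, -0.4]]' --dr '[[0, 0, 0], [0, 0, 0], [0, 0, 0]]'

```text
t: 18.92
ee_pos: [0.6269, 0.0561, 0.0507]
eef_rot: [-2.239, 2.203, -0.001]
force: [-5.8, -1.0, 4.5]
width: 0.0589
grasp_force: 110.5
```

Call:
apply_moves --offset '[[0, 0, 0], [0, 0, 0], [0, 0, 0], [0, 0, 0], [0, 0, 0]]' --dr '[[0, 0, 0], [0, 0, 0], [0, 0, 0], [0, 0, 0], [0, 0, 0]]' --fingers 1

```text
t: 19.55
ee_pos: [0.6269, 0.0561, 0.0501]
eef_rot: [-2.239, 2.204, -0.0]
force: [0.1, -0.3, -0.9]
width: 0.0859
grasp_force: 0.0
```

Call:
apply_moves --offset '[[0, 0, 10], [0, 0, 35], [0, 0, 70], [0, 0, 105], [-25, -15, 105], [-55, -35, 105], [-85, -55, 105], [-115, -75, 105], [-140, -90, 105], [-152, -99, 105], [-152, -99, 105]]' --dr '[[0, 0, 0], [0, 0, 0], [0, 0, 0], [0, 0, 0], [0, 0, -10], [0, 0, -20], [0, 0, -30], [0, 0, -40], [0, 0, -50], [0, 0, -60], [0, 0, -70]]'

```text
t: 20.92
ee_pos: [0.4742, -0.0434, 0.1561]
eef_rot: [-0.559, 3.09, -0.001]
force: [0.6, -0.2, -0.5]
width: 0.0857
grasp_force: 0.0
```

Run:
```python
from h import *
o=env.observe(); print(o["t"],o["ee_pos"],o["eef_rot"])
for n in["top","scene"]:
    im,d=camera(n); cv2.imwrite(f"pics/{n}4.png",im)
    P,u,v=pts(n,d); g=im[v,u].min(1)
    for k,(b,z) in dict(R=((.56,.7,-.03,.14),.068),M=((.38,.56,-.10,.03),.056),L=((.36,.55,.11,.24),.056)).items():
        m=(abs(P[:,2]-z)<.007)&(P[:,0]>b[0])&(P[:,0]<b[1])&(P[:,1]>b[2])&(P[:,1]<b[3])&(g>90)
        if m.sum()<50: continue
        Q=P[m]; r=cv2.minAreaRect((Q[:,:2]*1000).astype(np.float32))
        w,V=np.linalg.eigh(np.cov(Q[:,:2].T)); a=np.degrees(np.arctan2(V[1,1],V[0,1]))%180
        print(n,k,m.sum(),np.round(r[0],1),np.round(r[1],1),Q.mean(0).round(4),a.round(1))
```

```text
20.925 [ 0.47418061 -0.04343344  0.15614223] [-5.59441267e-01  3.09033702e+00 -9.74155598e-04]
top R 985 [626.6  55.6] [ 60.3 110.7] [0.6269 0.0576 0.0674] 92.2
top L 1045 [460.2 174.8] [112.3  60.5] [0.4593 0.1745 0.0559] 3.4
scene R 917 [626.8  55.8] [ 62.7 112.5] [0.6282 0.0562 0.0679] 90.8
scene M 711 [474.4 -42.6] [ 61.2 115.6] [ 0.4765 -0.0421  0.0557] 172.5
scene L 742 [459.2 174.1] [116.7  59.8] [0.463  0.1744 0.056 ] 2.7
```

The heaviest case lies centred, and the middle case hasn't moved. Regrasping the middle one.

Call:
apply_moves --offset '[[0, 0, 0], [0, 0, 0], [0, 0, 0], [0, 0, -25], [0, 0, -50], [0, 0, -75], [0, 0, -97], [0, 0, -112], [0, 0, -119], [0, 0, -119]]' --dr '[[0, 0, -10], [0, 0, -20], [0, 0, -29], [0, 0, -29], [0, 0, -29], [0, 0, -29], [0, 0, -29], [0, 0, -29], [0, 0, -29], [0, 0, -29]]'

```text
t: 22.28
ee_pos: [0.4749, -0.0428, 0.0361]
eef_rot: [-0.218, -3.134, -0.0]
force: [-0.0, -0.6, -0.6]
width: 0.0854
grasp_force: 0.0
```

Call:
apply_moves --offset '[[0, 0, 0], [0, 0, 0], [0, 0, 0], [0, 0, 0], [0, 0, 0]]' --dr '[[0, 0, 0], [0, 0, 0], [0, 0, 0], [0, 0, 0], [0, 0, 0]]' --fingers 0 --force 90

```text
t: 22.9
ee_pos: [0.4754, -0.0431, 0.0371]
eef_rot: [0.22, 3.132, -0.001]
force: [-2.4, -0.4, 6.4]
width: 0.0587
grasp_force: 97.0
```

Call:
apply_moves --offset '[[0, 0, 5], [0, 0, 15], [0, 0, 30], [0, 0, 50], [0, 0, 75], [0, 0, 100], [0, 0, 120], [0, 0, 130], [0, 0, 130], [0, 0, 130]]' --dr '[[0, 0, 0], [0, 0, 0], [0, 0, 0], [0, 0, 0], [0, 0, 0], [0, 0, 0], [0, 0, 0], [0, 0, 0], [0, 0, 0], [0, 0, 0]]'

```text
t: 24.15
ee_pos: [0.4745, -0.0427, 0.1654]
eef_rot: [-0.221, -3.133, -0.0]
force: [0.2, -0.5, -4.4]
width: 0.0591
grasp_force: 97.3
```

Call:
apply_moves --offset '[[4, 3, 0], [14, 9, 0], [28, 18, 0], [45, 29, 0], [62, 40, 0], [80, 52, 0], [97, 63, 0], [114, 74, 0], [129, 84, 0], [141, 92, 0], [149, 97, 0], [152, 98.7, 0]]' --dr '[[0, 0, 3], [0, 0, 10], [0, 0, 20], [0, 0, 30], [0, 0, 40], [0, 0, 50], [0, 0, 60], [0, 0, 70], [0, 0, 80], [0, 0, 89], [0, 0, 96], [0, 0, 99]]'

```text
t: 25.65
ee_pos: [0.6269, 0.0562, 0.1645]
eef_rot: [2.241, -2.199, -0.003]
force: [0.3, -0.1, -4.3]
width: 0.059
grasp_force: 97.4
```

Call:
apply_moves --offset '[[0, 0, -4], [0, 0, -12], [0, 0, -22], [0, 0, -32], [0, 0, -40], [0, 0, -45], [0, 0, -45], [0, 0, -45]]' --dr '[[0, 0, 0], [0, 0, 0], [0, 0, 0], [0, 0, 0], [0, 0, 0], [0, 0, 0], [0, 0, 0], [0, 0, 0]]'

```text
t: 26.65
ee_pos: [0.6271, 0.0558, 0.1214]
eef_rot: [-2.239, 2.203, -0.001]
force: [0.5, 0.3, -4.5]
width: 0.0596
grasp_force: 97.5
```

Run:
```python
from h import *
o=env.observe(); print(o["t"],o["ee_pos"],o["eef_rot"],o["force"])
n="scene"
im,d=camera(n); cv2.imwrite(f"pics/{n}5.png",cv2.resize(im[170:290,210:370],(800,600),interpolation=cv2.INTER_CUBIC))
P,u,v=pts(n,d); g=im[v,u].min(1)
z=o["ee_pos"][2]-.0373+.056
m=(abs(P[:,2]-z)<.008)&(P[:,0]>.585)&(P[:,0]<.67)&(P[:,1]>-.04)&(P[:,1]<.14)&(g>110)
Q=P[m]; print(m.sum(),np.percentile(Q,[1,50,99],axis=0).round(4).tolist())
m=(P[:,2]>z-.054)&(P[:,2]<z-.008)&(P[:,0]>.645)&(P[:,0]<.67)&(P[:,1]>-.02)&(P[:,1]<.13)
print(np.percentile(P[m],[1,50,99],axis=0).round(4).tolist())
m=(P[:,2]>.016)&(P[:,2]<.062)&(P[:,0]>.645)&(P[:,0]<.67)&(P[:,1]>-.02)&(P[:,1]<.13)
print(np.percentile(P[m],[1,50,99],axis=0).round(4).tolist())
```

```text
26.65 [0.62708423 0.05582473 0.12140211] [-2.23891319e+00  2.20331744e+00 -7.11105523e-04] [ 0.47512966  0.25329824 -4.52775861]
662 [[0.5966, 0.0002, 0.1352], [0.6294, 0.075, 0.14], [0.6574, 0.1105, 0.1439]]
[[0.6498, 0.0025, 0.0866], [0.6565, 0.0688, 0.1079], [0.6642, 0.1104, 0.1314]]
[[0.6504, -0.0191, 0.0164], [0.6565, 0.0567, 0.0392], [0.662, 0.1108, 0.0613]]
```

View pics/scene5.png

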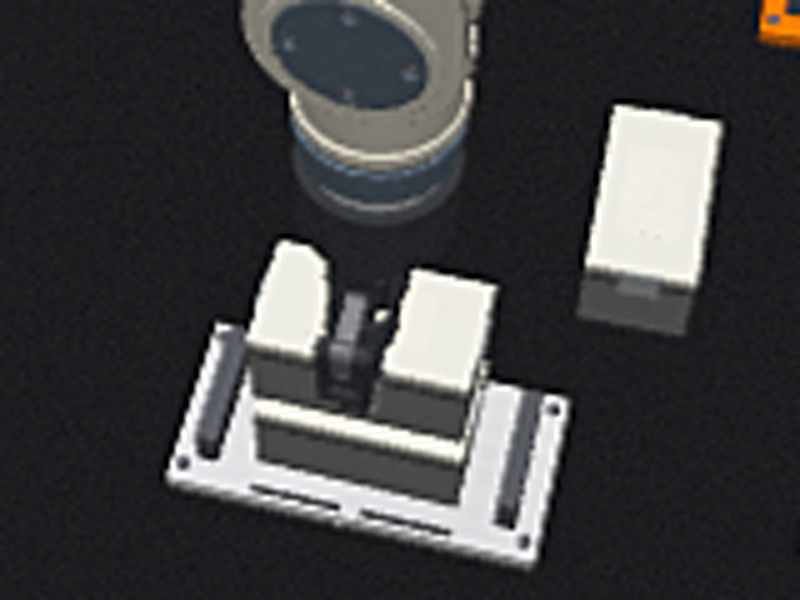

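The held case at about (370,340) hangs squarely over the lower one; their front faces and ends agree within about 1 mm. Lowering it.

Call:
apply_moves --offset '[[0, 0, -3], [0, 0, -7], [0, 0, -11], [0, 0, -13.5], [0, 0, -14.7], [0, 0, -15.2], [0, 0, -15.6], [0, 0, -15.6], [0, 0, -15.6]]' --dr '[[0, 0, 0], [0, 0, 0], [0, 0, 0], [0, 0, 0], [0, 0, 0], [0, 0, 0], [0, 0, 0], [0, 0, 0], [0, 0, 0]]'

```text
t: 27.82
ee_pos: [0.6269, 0.0558, 0.1056]
eef_rot: [-2.239, 2.204, -0.0]
force: [-0.0, 0.4, -5.0]
width: 0.059
grasp_force: 97.5
```

Call:
apply_moves --offset '[[0, 0, -0.3], [0, 0, -0.6], [0, 0, -0.8], [0, 0, -0.8], [0, 0, -0.8]]' --dr '[[0, 0, 0], [0, 0, 0], [0, 0, 0], [0, 0, 0], [0, 0, 0]]'

```text
t: 28.45
ee_pos: [0.6269, 0.0558, 0.1051]
eef_rot: [-2.239, 2.203, -0.001]
force: [-3.1, -0.7, 4.9]
width: 0.0587
grasp_force: 97.9
```

Contact made. Releasing and retreating upward.

Call:
apply_moves --offset '[[0, 0, 0], [0, 0, 0], [0, 0, 0], [0, 0, 0], [0, 0, 0]]' --dr '[[0, 0, 0], [0, 0, 0], [0, 0, 0], [0, 0, 0], [0, 0, 0]]' --fingers 1

```text
t: 29.08
ee_pos: [0.6269, 0.0559, 0.1047]
eef_rot: [2.239, -2.204, 0.0]
force: [0.3, -1.4, -0.9]
width: 0.0853
grasp_force: 0.0
```

Call:
apply_moves --offset '[[0, 0, 8], [0, 0, 30], [0, 0, 65], [0, 0, 100], [-30, -30, 110], [-65, -65, 110], [-100, -100, 110], [-130, -130, 110], [-150, -150, 110], [-160, -160, 110], [-160, -160, 110], [-160, -160, 110]]' --dr '[[0, 0, 0], [0, 0, 0], [0, 0, 0], [0, 0, 0], [0, 0, -8], [0, 0, -16], [0, 0, -24], [0, 0, -32], [0, 0, -40], [0, 0, -45], [0, 0, -45], [0, 0, -45]]'

```text
t: 30.58
ee_pos: [0.4673, -0.1039, 0.215]
eef_rot: [-1.228, 2.891, -0.001]
force: [0.2, -0.4, -0.8]
width: 0.0854
grasp_force: 0.0
```

Run:
```python
from h import *
o=env.observe(); print(o["t"],o["ee_pos"],o["force"])
for n in["top","scene"]:
    im,d=camera(n); cv2.imwrite(f"pics/{n}6.png",im)
    P,u,v=pts(n,d); g=im[v,u].min(1)
    for k,(b,z) in dict(M=((.56,.7,-.03,.14),.124),L=((.36,.55,.11,.24),.056)).items():
        m=(abs(P[:,2]-z)<.007)&(P[:,0]>b[0])&(P[:,0]<b[1])&(P[:,1]>b[2])&(P[:,1]<b[3])&(g>90)
        if m.sum()<50: continue
        Q=P[m]; r=cv2.minAreaRect((Q[:,:2]*1000).astype(np.float32))
        w,V=np.linalg.eigh(np.cov(Q[:,:2].T)); a=np.degrees(np.arctan2(V[1,1],V[0,1]))%180
        print(n,k,m.sum(),np.round(r[0],1),np.round(r[1],1),Q.mean(0).round(4),a.round(1))
```

```text
30.575 [ 0.46729513 -0.10393566  0.21503044] [ 0.18401696 -0.36416606 -0.81709373]
top M 1115 [626.9  55.8] [ 61.2 110.1] [0.6261 0.0562 0.1235] 90.6
top L 1045 [460.5 175. ] [113.  61.] [0.4592 0.1745 0.056 ] 3.6
scene M 986 [626.6  54.9] [ 62.3 113.1] [0.6283 0.0555 0.1239] 91.7
scene L 742 [460.  174.2] [115.1  60. ] [0.4628 0.1744 0.0559] 2.9
```

View pics/scene6.png

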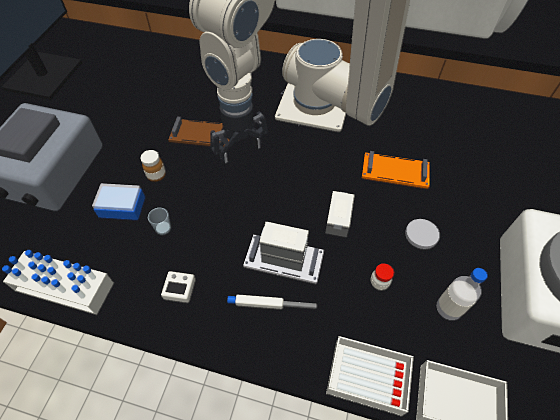

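The stack stands flush on the carrier at (284,245), the lightest case is in its old place at (340,213), and the arm is clear with the bystanders undisturbed. Handing in.

```bash
python3 -c "
from workcell import env
print(env.close_job())"
```

```text
the job is handed in; nothing more can be done
None
```

The job is handed in, with no verdict shown: the right case (heaviest, about 8 N) is centred on the carrier, the middle case (about 4.7 N) sits flush on top within about 1 mm, the left case (lightest, about 2.2 N) is back in its place, and everything is released.

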